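# Lock the control box cover with its quarter-turn stud

## Robot

A 6-joint arm with a two-finger parallel gripper is mounted at the origin on the work surface; the furniture and walls round the work are solid. World frame = base frame: x ahead of the robot, y to its left, z up, the work surface at z = 0. Lengths are in mm, angles in degrees, forces in N, time in s.
With the tool pointing down it reaches from about 350 to 850 mm from the base axis. Payload 8.1 kg.
Tool frame: the origin (TCP) lies between the finger pads; the fingertips stand 17 mm ahead of it and the grasp point (between the pads) lies 2 mm behind it; z points along the fingers, y is the line along which they close (so a half turn about z gives the same grasp; the last joint's range is limited). The gripper opens to 85 mm and grips with 20 to 120 N. Pads are 22 mm wide; open, the fingers measure 114 mm over their backs; the gripper's body (76 mm by 85 mm) begins 54 mm behind the grasp point. The pads swing forward as they close: fully open they stand 13 mm farther back than shut.
Start: joints at [-67.918, 7.471, 85.268, -0, 87.261, -4.893], TCP at [272.179, -534.718, 248.292] pointing down, gripper open.
Joint ranges: [-169.43, 169.43], [-51.17, 129.36], [1.28, 143.12], [-76.62, 256.62], [0, 156.53], [-152.29, 152.29]. Speed limits (degrees/s): [136.94, 136.94, 159.86, 180, 180, 180].

## Interface

Orientations are given as [roll, pitch, yaw] about the fixed x, y, z axes, in that order (R = Rz(yaw) Ry(pitch) Rx(roll)).
In Python, from bench import sense, snapshot, hand_in, trace, place_of gives the robot as it stands.
- The arm moves only by the shell command python3 -m handwheel 'ROWS' [FORCE]. ROWS is JSON, a list of rows, each a list of 7 numbers: the opening, from -1 (shut) to 1 (fully open), then the shift along the tool's x, y, z in cm, then the turn, a rotation vector about the tool's x, y, z in rad. A call has 1 to 12 rows; each row shifts and turns the commanded pose from where the row before left it, along the tool's axes as they then stand; what a row does not reach is not made up. A row lasts 1/12 s, in which the tool goes at most 41.7 mm and 7.16 degrees, less where a joint would pass 70% of its speed; a pose out of reach is approached as far as the arm can. A call with a gripper value outside its range is refused whole. The fingers move at their own pace and stop on an object; FORCE is the grip in N (left out, the last holds). Time passes only in rows, so rows that do not move let the fingers close. It gives the time, the measured TCP pose, the force, the opening and the grip force at its end, in the units of the state.
- sense(): the state, without advancing time (a new reading comes with each control period).
- snapshot(name): name is "scene" or "top"; returns a dict with "image" (420x560x3 uint8, red, green, blue), "intrinsics" (3x3 intrinsics, pixels), "k1" (the pictures are not rectified: a ray, as slopes to the right and down, at radius r is drawn at 1 + k1 r^2 times it, then the intrinsics apply), "R" (3x3) and "t" (3): a world point X has camera coordinates R X + t. Camera axes: x right, y down, z forward; pixel columns grow to the right and rows downward; lengths in mm; the calibration is good to about 2 mm. A picture is of the moment at which its call begins. There is no depth.
- hand_in(): hands the job in; it is judged then, once.
Trained networks look in a picture, given as the dict that the camera call returned (one of the last four; its "shot" number tells which), for a name from the list of things; names that differ only in an ending like _2 or _b are one class to them, and where a whole thing is asked for, a point or a joint stands for the part that bears it (a point fixed in the world has none). Each returns a list of dicts, best first, with "conf" (0 to 1); they miss things now and then, are a little off and sometimes report something else, mostly with a low value. They report only what shows in the picture. A call takes as long as a camera call. They do not tell look-alikes from the thing itself.
- trace(picture, query): "pixels" (420x560 bool, what is visible of it).
- place_of(picture, query): "location" ([x, y, z] in mm, in world coordinates, good to about 4 mm: a listed point, or the origin of a listed thing).
The state is a dict: "time": time; "joint_pos": joint angles; "qd": joint speeds; "joint_efforts": joint torques, N m; "tool_pos": TCP position; "tcp_rot": TCP orientation; "ft_force": force on the tool from outside, world axes, zero at the start; "wrist_torque": the same for the moment, N m; "finger_gap": finger opening in mm; "grip_force": force on a finger pad.
Only numpy, scipy, OpenCV 4.12 (cv2) and the standard library are available. Lean on these libraries where they do the work, as an engineer would, in place of code of your own. Each camera call takes 0.05 s, during which the arm holds its last target. There are 200 camera calls.

## Task

The cover lies loose in the top of the handpiece's blue control box. Take the red-headed quarter-turn stud out of its wooden parking block, put it through the hole in the cover, feel for the slot underneath by turning it under a light press, then push it in against its spring and turn it a quarter turn clockwise until it springs up into its lock and the cover is held. Do not force it, pressing or turning (never more than about 40 N on the fastener), leave the handpiece, the dish of stones and the oil bottle where they are, and finish with the stud locked and let go.

Things in the scene. Friction and masses are not known exactly. Their poses are not given: they have to be found in the camera images.
- stud: Quarter-turn stud, loose, 65 to 115 g, 51.5 mm tall, upright in the parking block, crossbar down. Origin: centre of its underside; z up its axis. From the bottom: steel crossbar 7 (x) x 24 (y) x 5 mm high, shank 7 mm thick, sprung brass washer, steel flange 39 mm across at 22.5 to 25.5 mm, red wing above. Wing and crossbar are parallel (along y); a half turn is the same.
- wing (a point): Centre of the stud's red wing, 38.5 mm above the stud's origin: 10 mm thick (stud x), 30 mm long (stud y), 26 mm high (25.5 to 51.5 mm above the origin). Grip it across its thickness, from above.
- washer (a point): Underside of the stud's brass washer when relaxed, 11 mm above the stud's origin (the point does not move with the washer). Washer 38 mm across, 3 mm thick; it rests on the cover and slides up the shank at most 8.5 mm: 3 N to start, 0.6 N more per mm (8 N at the end), then solid.
- stud_block: Wooden parking block 64 x 64 x 30 mm, fixed; origin at the centre of its underside. The stud stands in a round hole 28 mm across and 10.5 mm deep in the middle of its top, its origin 19.5 mm above the bench. The block's yaw does not tell the stud's.
- control_box: Blue hollow control box, fixed, 150 (x) x 130 (y) x 70 mm; origin at the centre of its underside, z up, dial and switch on its -x face. Rim and cover top at 66 mm; a steel lip over the far (+x) edge reaches 70 mm. A steel receptacle plate lies inside under the hole.
- hole (a point): Centre of the round hole, 30 mm across, in the cover, at the height of the cover's top: 25 mm from the box's middle towards -x, 66 mm above its underside. Fixed to the box. The stud's axis goes here, the receptacle slot is centred below.
- plate_top (a point): On the hole's axis, top of the receptacle plate, 7 mm below the cover's top. A slot 12 x 30 mm goes through it, long way along the box's y but turned by an unknown, unmeasured angle up to 0.6 rad either way: find it by turning under a light press (3 to 6 N). The crossbar drops in within 0.2 rad of it and 2.5 mm of its centre; then the washer holds the stud's origin 4 mm below this point, and it may be gripped anew.
- lock_point (a point): On the hole's axis, 51 mm above the box's underside: where the stud's origin sits when locked. From the slot, push the origin 2.5 to 4.5 mm below this point (8 N; solid at 4.5 mm), turn clockwise seen from above 1.57 rad (0.2 rad play, under 0.15 N m) to a stop, ease off: it rises 2.5 mm into a notch. Let go short of that, it stays low and unlocked. Other way is blocked.
- cover: Loose aluminium cover plate 137 x 117 x 4 mm with a yellow patch, lying on the box's ledge inside its rim with 1.5 mm play all round, its far edge under the lip; origin at the centre of its underside.
- handpiece: Bystander: grey and black rotary handpiece, about 158 mm long and 32 mm thick, lying on the bench nearer the robot.
- gem_dish: Bystander: small round open dish of coloured stones, 35 mm across, 11 mm high, between box and block.
- oil_bottle: Bystander: white bottle with red cap, 34 mm across, 78 mm tall, beyond the work.
There are look-alikes about, which are no part of the job. What is shaped like the stud_block but turquoise is not meant.

How it is judged (in metres and radians):
On the way, in this order (a step that is already met when the one before it is completed fails the run):
1. the stud is lifted clear of the parking block (z of stud in the frame of stud_block above 0.045 m), for 0.1 s.
2. the stud stands upright in the hole with its crossbar down in the receptacle's slot (z of stud in the frame of control_box below 0.0565 m and horizontal distance between stud and hole below 0.005 m and angle between stud's own z axis and vertical below 0.12 rad), for 0.2 s.
At the end, for the whole second after the job is handed in: The stud is locked: its origin 50 to 52.5 mm above the box's underside (sprung up into the notch), within 5 mm of the hole's axis, upright within 0.12 rad, at rest, and the cover within 6 mm of where it lay (z of stud in the frame of control_box between 0.05 and 0.0525 m and horizontal distance between stud and hole below 0.005 m and angle between stud's own z axis and vertical below 0.12 rad and linear speed of stud below 0.02 m/s and distance of cover from where it was at the start of the episode below 0.006 m); the robot touches nothing.
It fails at once if the stud is pressed on the box or its receptacle with more than 45 N (contact force between stud and control_box above 45 N).
It fails at once if the stud is pressed on the cover with more than 45 N (contact force between stud and cover above 45 N).
It fails at once if the cover is shifted or lifted by more than 10 mm (distance of cover from where it was at the start of the episode above 0.01 m).
It fails at once if the handpiece, the dish or the oil bottle is pushed more than 15 mm or the bottle tipped (distance of any of handpiece, gem_dish, oil_bottle from where it was at the start of the episode above 0.015 m or angle between oil_bottle's own z axis and vertical above 0.3 rad).
It also fails if it takes over 72 s, if anything falls off the work surface, if the arm or the gripper's body presses on something with over 40 N, if the wrist force passes 120 N, or if a joint passes its speed limit or range.

## Working session

There is one attempt and no reset: what is moved stays moved. The work goes in short steps, Python scripts to look and compute and a shell command to move; the robot and the scene stay as the last step left them, time stands still between calls to the robot, and variables do not carry over. Pictures are saved under pics/ and viewed, at most 10 in all, crops included, and the job is handed in when it is done.

```bash
mkdir -p pics; cat > h.py <<'E'
import numpy as np, cv2
from bench import *
def save(p,name,crop=None,scale=1):
    im=p["image"][:,:,::-1]
    if crop: im=im[crop[1]:crop[3],crop[0]:crop[2]]
    cv2.imwrite("pics/"+name,cv2.resize(im,None,fx=scale,fy=scale,interpolation=cv2.INTER_CUBIC))
def proj(p,X):
    c=np.array(p["R"])@np.array(X,float)+np.array(p["t"]); s=c[:2]/c[2]; s=s*(1+p["k1"]*(s@s)); K=np.array(p["intrinsics"])
    return K[:2,:2]@s+K[:2,2]
def ray(p,uv,z):
    "world point at height z seen at pixel uv"
    K=np.array(p["intrinsics"]); d=np.linalg.inv(K[:2,:2])@(np.array(uv,float)-K[:2,2]); s=d.copy()
    for _ in range(20): s=d/(1+p["k1"]*(s@s))
    R=np.array(p["R"]); o=-R.T@np.array(p["t"]); v=R.T@np.r_[s,1]
    return o+v*(z-o[2])/v[2]
E
cat > a.py <<'E'
from h import *
P={n:snapshot(n) for n in("scene","top")}
for n,p in P.items():
    save(p,n+"0.png")
    for q in["stud","wing","stud_block","control_box","hole","lock_point","cover","handpiece","gem_dish","oil_bottle"]:
        for d in place_of(p,q)[:3]: print(n,q,round(d["conf"],2),np.round(d["location"],1),np.round(proj(p,d["location"])))
s=sense();print(s)
E
python3 a.py
```

```text
scene stud 0.67 [579.6 205.5  13.7] [334. 243.]
scene wing 0.75 [577.6 202.4  61.3] [335. 226.]
scene wing 0.57 [563.  -74.7  57.9] [199. 228.]
scene stud_block 0.77 [ 5.591e+02  3.201e+02 -4.000e-01] [384. 239.]
scene stud_block 0.6 [585.6 205.2  -3.1] [334. 251.]
scene stud_block 0.56 [4.492e+02 1.935e+02 4.000e-01] [320. 209.]
scene control_box 0.94 [591.3 -70.5  -1.1] [204. 258.]
scene hole 0.7 [562.7 -71.5  61.5] [201. 227.]
scene lock_point 0.75 [569.7 -63.4  51.3] [205. 233.]
scene cover 0.69 [590.4 -69.4  60.5] [201. 236.]
scene cover 0.39 [579.3 206.2  15.6] [335. 242.]
scene handpiece 0.95 [386.7  50.9   0.4] [259. 196.]
scene gem_dish 0.54 [654.9  72.9  -3.5] [274. 279.]
scene oil_bottle 0.66 [727.1 210.5   1.2] [349. 302.]
top stud 0.78 [575.4 205.   21.7] [237. 204.]
top wing 0.54 [578.6 199.1  56.1] [238. 199.]
top stud_block 0.84 [556.2  90.1   1.3] [288. 213.]
top stud_block 0.81 [563.3 325.2  -2.5] [187. 213.]
top stud_block 0.78 [579.2 203.   -2.2] [239. 205.]
top control_box 0.63 [587.5 -69.5   4. ] [356. 197.]
top hole 0.66 [564.1 -71.1  68.9] [363. 200.]
top hole
[... 438 characters left out ...]
] [234. 144.]
{'time': 1.1, 'joint_pos': array([-6.79177487e+01,  7.47149763e+00,  8.52678427e+01,  1.06753404e-03,
        8.72613617e+01, -4.89429182e+00]), 'qd': array([0.03758975, 0.06715067, 0.08867122, 0.01243326, 0.00860525,
       0.12841334]), 'joint_efforts': array([-9.84142389e-04, -5.69330800e+01, -5.00879645e+01, -2.19617132e-04,
        1.34799709e-03, -1.08476070e-05]), 'tool_pos': array([ 272.19096814, -534.71150349,  248.2883532 ]), 'tcp_rot': array([-1.79999391e+02, -1.12232425e-03,  2.69764921e+01]), 'ft_force': array([ 0.00493831, -0.67064414, -0.60907421]), 'wrist_torque': array([-0.02296719,  0.03533557, -0.01328194]), 'grip_force': 0.0, 'finger_gap': 85.69239273638226}
```

View pics/scene0.png

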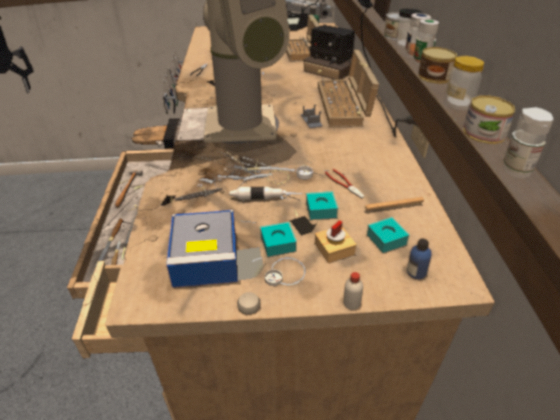

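View pics/top0.png

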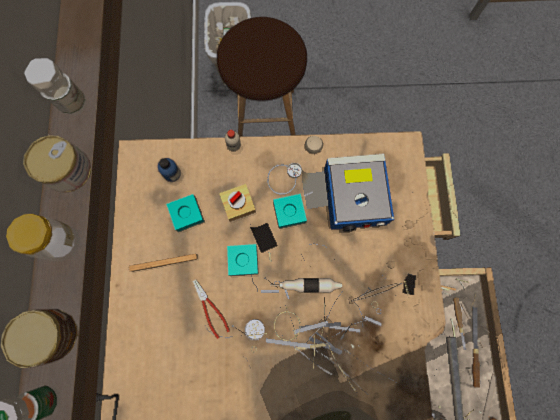

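The stud candidates are: yellow wooden block with the red stud at top (237,202) / scene (335,240), and turquoise blocks at top (290,211), (185,213) and (242,260). Only the wooden one fits. I'll enlarge it and measure the yaw.

```bash
cat > b.py <<'E'
from h import *
p=snapshot("top"); s=snapshot("scene")
im=p["image"].astype(int)
def ang(m,z):
    v,u=np.nonzero(m); X=np.array([ray(p,(a,b),z)[:2] for a,b in zip(u,v)]).astype(np.float32)
    return cv2.minAreaRect(X),X
red=(im[:,:,0]>110)&(im[:,:,1]<80)&(im[:,:,2]<80); red[:180]=0;red[225:]=0;red[:,:215]=0;red[:,260:]=0
r,X=ang(red,71); print("wing",red.sum(),r,X.mean(0)); w,v=np.linalg.eigh(np.cov(X.T)); print(w**.5,np.degrees(np.arctan2(v[1,1],v[0,1])))
for q,z in(("cover",66),("control_box",66),("stud_block",30)):
    for d in trace(p,q)[:3]: print(q,round(d["conf"],2),d["pixels"].sum(),ang(d["pixels"],z)[0])
a=cv2.resize(p["image"][175:230,205:270],(650,550),interpolation=cv2.INTER_CUBIC)[:, :, ::-1]
b=cv2.resize(p["image"][145:240,315:405],(521,550),interpolation=cv2.INTER_CUBIC)[:, :, ::-1]
cv2.imwrite("pics/c1.png",cv2.resize(np.hstack([a,b]),(800,376)))
for q in("wing","hole"):
  for P in(p,s):
    print(q,[np.round(d["location"],1) for d in place_of(P,q)[:2]])
cv2.imwrite("s.png",s["image"][:,:,::-1])
E
python3 b.py
```

```text
wing 55 ((580.0084228515625, 205.3435516357422), (7.877601623535156, 27.745208740234375), 44.921287536621094) [580.2989  205.08264]
[2.68535371 8.20461158] 135.4983570324673
cover 0.56 2923 ((586.316650390625, -66.9398193359375), (129.02671813964844, 118.21034240722656), 2.7570102214813232)
control_box 0.65 1389 ((583.4097290039062, -61.87345886230469), (167.74472045898438, 138.15904235839844), 3.848365306854248)
stud_block 0.79 586 ((577.2147827148438, 204.05934143066406), (71.62416076660156, 64.33158111572266), 19.182659149169922)
stud_block 0.75 897 ((556.9144287109375, 321.32183837890625), (71.31206512451172, 65.8825912475586), 20.101484298706055)
stud_block 0.72 813 ((447.24322509765625, 195.08616638183594), (63.17951202392578, 62.93608856201172), 2.5281431674957275)
wing [array([577.9, 197.5,  57. ])]
wing [array([578. , 201.3,  61.2])]
hole [array([565.8, -71.3,  67.4])]
hole [array([564.1, -72.5,  61.1])]
```

View pics/c1.png

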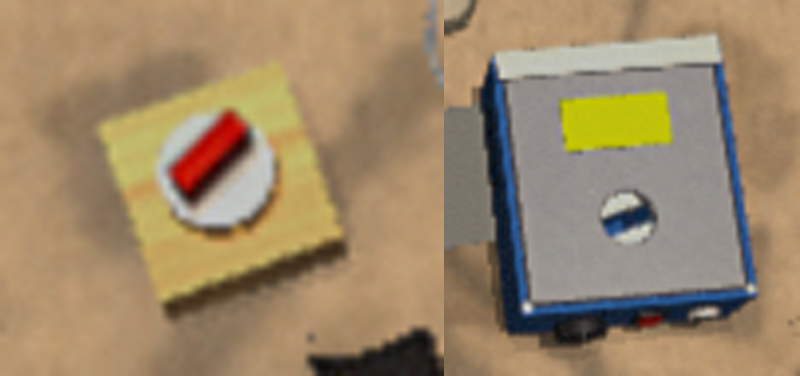

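The left crop shows the wooden block, with the red wing running from about (180,185) to (240,120). The right crop shows the cover hole at about (628,217), with the dark slot visible through it, tilted some 20°. I'll measure the hole, the slot and the wing.

```bash
cat > c.py <<'E'
from h import *
from scipy.ndimage import map_coordinates
p=snapshot("top"); s=snapshot("scene")
def rect(P,c,z,half=35,step=.5):
    "orthophoto on plane z: rows = -x (up is +x), cols = -y"
    g=np.arange(-half,half+.1,step); im=P["image"].astype(float); n=len(g)
    uv=np.array([[proj(P,(c[0]-a,c[1]-b,z)) for b in g] for a in g])
    return np.stack([map_coordinates(im[:,:,k],[uv[:,:,1],uv[:,:,0]],order=1) for k in range(3)],-1).clip(0,255).astype(np.uint8)
out=[]
for P in(p,s):
    for c,z in(((565,-71),66),((565,-71),59),((580,205),71),((580,205),45)):
        o=rect(P,c,z); o=cv2.resize(o,(200,200)); 
        cv2.line(o,(100,0),(100,200),(0,255,0),1); cv2.line(o,(0,100),(200,100),(0,255,0),1); out.append(o)
cv2.imwrite("pics/ortho.png",np.vstack([np.hstack(out[:4]),np.hstack(out[4:])])[:,:,::-1])
for P in (p,s): print("cam",-np.array(P["R"]).T@np.array(P["t"]))
E
python3 c.py
```

```text
cam [356.4498557  119.24741392 904.34943789]
cam [1229.61696506   47.28200475  642.22562524]
```

View pics/ortho.png

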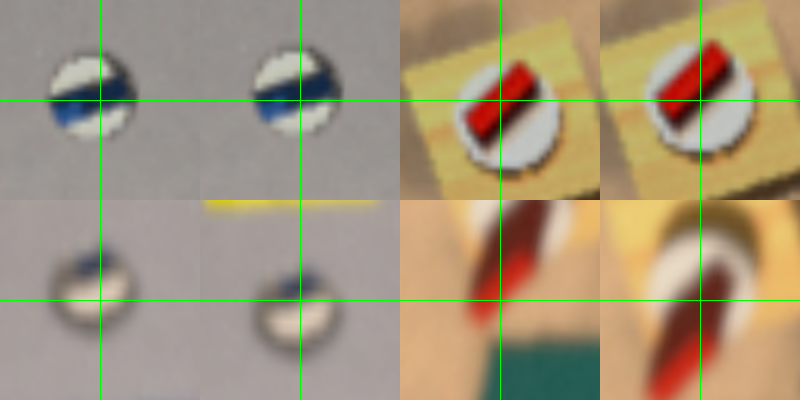

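The hole is at about (567.7, -68.2) in both views. The slot's long axis lies at about 105° in the world frame and the wing's at about 135.5°. Next I approach with yaw 135.5° and refine the wing position with the scene camera.

```bash
python3 - <<'E'
from h import *
for n in("scene","top"):
    p=snapshot(n);h=cv2.cvtColor(p["image"],cv2.COLOR_RGB2HSV).astype(int)
    c=proj(p,(581,205,60)).astype(int); m=np.zeros(h.shape[:2],bool); m[c[1]-22:c[1]+22,c[0]-22:c[0]+22]=1
    m&=((h[:,:,0]<8)|(h[:,:,0]>172))&(h[:,:,1]>150)&(h[:,:,2]>70)
    v,u=np.nonzero(m); k=np.array([u.mean(),v.mean()])
    # model: mean pixel of the wing's silhouette for a trial position, solved for x,y
    from scipy.optimize import least_squares
    def sil(q):
        a=np.radians(q[2]);L=np.array([np.cos(a),np.sin(a)]);W=np.array([-L[1],L[0]])
        pts=np.array([proj(p,np.r_[q[:2]+L*i*15+W*j*5,z])for i in(-1,1)for j in(-1,1)for z in(45,71)],np.float32)
        M=np.zeros((420*8,560*8),np.uint8);cv2.fillConvexPoly(M,(cv2.convexHull(pts)*8+3.5).astype(int),1)
        return cv2.resize(M.astype(np.float32),(560,420),interpolation=cv2.INTER_AREA)
    g=[( np.abs(sil((x,y,t))-m).sum(),x,y,t) for x in range(572,593,2) for y in range(199,212,2) for t in(130,135,140)]
    g.sort(); print(n,m.sum(),g[:4])
E
python3 -m handwheel '[[0,2.55,-2.16,0,0,0,0],[0,2.55,-2.16,0,0,0,0],[0,2.55,-2.16,0,0,0,0],[0,2.55,-2.16,0,0,0,0],[0,2.55,-2.16,0,0,0,0],[0,2.55,-2.16,0,0,0,0],[0,2.55,-2.16,0,0,0,0],[0,2.55,-2.16,0,0,0,0],[0,2.55,-2.16,0,0,0,0],[0,2.55,-2.16,0,0,0,0],[0,2.55,-2.16,0,0,0,0],[0,2.55,-2.16,0,0,0,0]]' 40
python3 -m handwheel '[[0,2.55,-2.16,0,0,0,0],[0,2.55,-2.16,0,0,0,0],[0,2.55,-2.16,0,0,0,0],[0,2.55,-2.16,0,0,0,0],[0,2.55,-2.16,0,0,0,0],[0,2.55,-2.16,0,0,0,0],[0,2.55,-2.16,0,0,0,0],[0,2.55,-2.16,0,0,0,0],[0,2.55,-2.16,0,0,0,0],[0,2.55,-2.16,0,0,0,0],[0,2.55,-2.16,0,0,0,0],[0,2.55,-2.16,0,0,0,0]]'
python3 -m handwheel '[[0,0,0,0,0,0,-0.12],[0,0,0,0,0,0,-0.12],[0,0,0,0,0,0,-0.12],[0,0,0,0,0,0,-0.12],[0,0,0,0,0,0,-0.12],[0,0,0,0,0,0,-0.12],[0,0,0,0,0,0,-0.12],[0,0,0,0,0,0,-0.12],[0,0,0,0,0,0,-0.12],[0,0,0,0,0,0,-0.12],[0,0,0,0,0,0,-0.12],[0,0,0,0,0,0,-0.12]]'
python3 -m handwheel '[[0,0,0,0,0,0,-0.12],[0,0,0,0,0,0,-0.12],[0,0,0,0,0,0,-0.12],[0,0,0,0,0,0,-0.094],[0,0,0,0,0,0,0]]'
```

```text
scene 92 [(np.float32(61.5625), 578, 205, 140), (np.float32(61.9375), 576, 207, 140), (np.float32(62.09375), 580, 205, 140), (np.float32(62.09375), 580, 207, 140)]
top 56 [(np.float32(52.6875), 582, 205, 140), (np.float32(53.0625), 582, 207, 135), (np.float32(53.234375), 584, 205, 140), (np.float32(53.265625), 582, 207, 140)]
time: 2.75
tool_pos: [427.7, -163.4, 248.6]
tcp_rot: [180.0, -0.0, 27.0]
ft_force: [0.4, 0.1, -1.0]
finger_gap: 42.5
grip_force: 0.0
time: 3.75
tool_pos: [582.9, 206.6, 248.3]
tcp_rot: [180.0, -0.0, 27.0]
ft_force: [-0.0, -0.5, -0.7]
finger_gap: 42.5
grip_force: 0.0
time: 4.75
tool_pos: [582.4, 204.9, 248.3]
tcp_rot: [-180.0, -0.0, 109.8]
ft_force: [-0.1, 0.9, 0.5]
finger_gap: 42.7
grip_force: 0.0
time: 5.17
tool_pos: [582.4, 204.9, 248.3]
tcp_rot: [-180.0, -0.0, 135.7]
ft_force: [-0.7, 0.3, -0.6]
finger_gap: 42.5
grip_force: 0.0
```

```bash
python3 -m handwheel '[[0,0.14,-0.05,0,0,0,0],[0,0,0,3,0,0,0],[0,0,0,3,0,0,0],[0,0,0,3,0,0,0],[0,0,0,3,0,0,0],[0,0,0,3,0,0,0],[0,0,0,2,0,0,0],[0,0,0,1.2,0,0,0],[0,0,0,0,0,0,0]]'
python3 -m handwheel '[[-0.3,0,0,0,0,0,0],[-0.6,0,0,0,0,0,0],[-1,0,0,0,0,0,0],[-1,0,0,0,0,0,0],[-1,0,0,0,0,0,0],[-1,0,0,0,0,0,0],[-1,0,0,0,0,0,0],[-1,0,0,0,0,0,0],[-1,0,0,0,0,0,0]]' 60
```

```text
time: 5.92
tool_pos: [578.7, 204.9, 62.8]
tcp_rot: [-179.7, -0.2, 135.4]
ft_force: [-0.4, 0.0, -0.2]
finger_gap: 42.5
grip_force: 0.0
time: 6.67
tool_pos: [582.7, 205.9, 68.7]
tcp_rot: [179.8, 0.1, 135.5]
ft_force: [0.4, -0.7, 7.8]
finger_gap: 8.6
grip_force: 60.3
```

```bash
python3 -m handwheel '[[-1,0,0,0,0,0,0],[-1,0,0,0,0,0,0],[-1,0,0,0,0,0,0]]'; python3 - <<'E'
from h import *
s=snapshot("scene");save(s,"grip.png",(270,150,400,270),5)
E
```

```text
time: 6.92
tool_pos: [582.8, 206.0, 68.8]
tcp_rot: [179.8, 0.1, 135.5]
ft_force: [-1.7, -0.2, 6.3]
finger_gap: 8.3
grip_force: 60.3
```

View pics/grip.png

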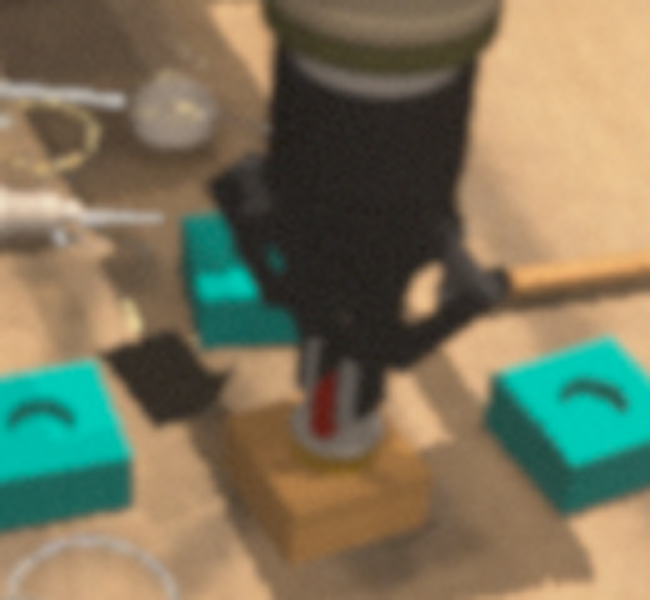

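The wing sits between the pads at about (325,400) in the crop. Lifting.

```bash
python3 -m handwheel '[[-1,0,0,-0.3,0,0,0],[-1,0,0,0,0,0,0],[-1,0,0,-0.5,0,0,0],[-1,0,0,-1,0,0,0],[-1,0,0,-1,0,0,0],[-1,0,0,-1.5,0,0,0],[-1,0,0,-2,0,0,0],[-1,0,0,-2,0,0,0],[-1,0,0,-2,0,0,0],[-1,0,0,0,0,0,0],[-1,0,0,0,0,0,0]]'; python3 - <<'E'
from h import *
s=snapshot("scene");save(s,"lift.png",(270,120,400,240),5)
for q in("stud","wing","washer"):print(q,[(round(d["conf"],2),np.round(d["location"],1)) for d in place_of(s,q)[:2]])
print(sense()["tool_pos"])
E
```

```text
time: 7.88
tool_pos: [582.5, 205.9, 172.0]
tcp_rot: [179.8, 0.1, 135.5]
ft_force: [-0.3, 0.3, -0.9]
finger_gap: 8.8
grip_force: 59.4
stud [(0.72, array([583.1, 206.8, 119. ]))]
wing [(0.78, array([579.1, 205.7, 162. ]))]
washer [(0.57, array([585. , 206.1, 133.9]))]
[580.20064703 205.26121831 167.74021364]
```

View pics/lift.png

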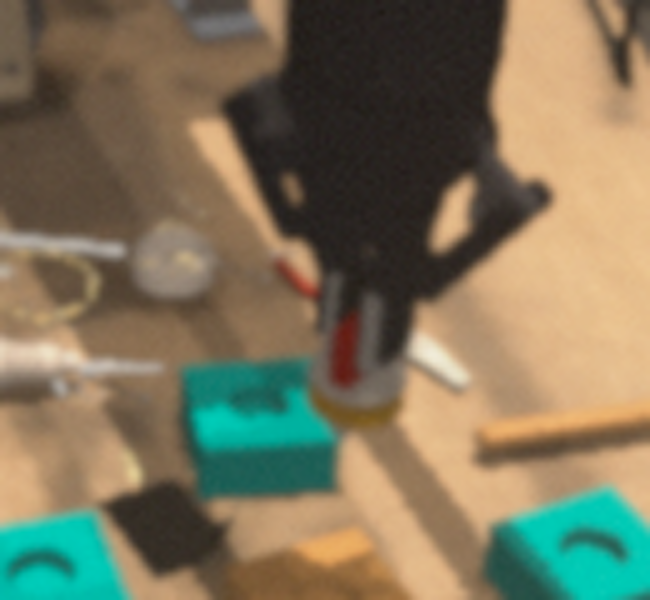

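The stud is lifted upright, with the brass washer visible below the flange. Carrying it over the hole and turning it to 105°.

```bash
python3 -m handwheel '[[-1,-2.02,-2.28,0,0,0,0],[-1,-2.02,-2.28,0,0,0,0],[-1,-2.02,-2.28,0,0,0,0],[-1,-2.02,-2.28,0,0,0,0],[-1,-2.02,-2.28,0,0,0,0],[-1,-2.02,-2.28,0,0,0,0],[-1,-2.02,-2.28,0,0,0,0],[-1,-2.02,-2.28,0,0,0,0],[-1,-2.02,-2.28,0,0,0,0],[-1,0,0,0,0,0,0.107],[-1,0,0,0,0,0,0.107],[-1,0,0,0,0,0,0.107]]'
python3 -m handwheel '[[-1,0,0,0,0,0,0.107],[-1,0,0,0,0,0,0.107],[-1,0,0,0.9,0,0,0],[-1,0,0,0.9,0,0,0],[-1,0,0,0.9,0,0,0],[-1,0,0,0.5,0,0,0],[-1,0,0,0,0,0,0],[-1,0,0,0,0,0,0],[-1,0,0,0,0,0,0]]'; cat > d.py <<'E'
from h import *
import sys
ps=[]
for n in("scene","top"):
    s=snapshot(n);ps.append(s)
    for q in("stud","wing","washer"):print(n,q,[(round(d["conf"],2),np.round(d["location"],1)) for d in place_of(s,q)[:2]])
save(ps[0],sys.argv[1],(150,130,270,250),5)
T=sense();print(T["tool_pos"],T["tcp_rot"],T["ft_force"])
E
python3 d.py over.png
```

```text
time: 9.08
tool_pos: [566.0, -69.0, 167.8]
tcp_rot: [-179.9, -0.1, 116.7]
ft_force: [-0.6, 0.7, -1.4]
finger_gap: 7.9
grip_force: 59.3
time: 9.83
tool_pos: [567.1, -68.3, 137.5]
tcp_rot: [180.0, 0.0, 104.9]
ft_force: [-0.0, -0.1, -0.3]
finger_gap: 8.8
grip_force: 59.3
scene stud [(0.59, array([568.1, -66.4,  82.9])), (0.2, array([565. , -68.4, 128.8]))]
scene wing [(0.8, array([564.5, -69.3, 128.8]))]
scene washer [(0.48, array([567.7, -67.6, 100. ]))]
top stud [(0.52, array([568. , -66.5,  99.7])), (0.44, array([564.8, -65.9,  90.6]))]
top wing [(0.52, array([564.2, -69.8, 130.5]))]
top washer [(0.67, array([569.1, -68.3,  98.8]))]
[567.03870225 -68.29399684 137.56301513] [1.79979485e+02 8.88215712e-03 1.04841704e+02] [-0.18129287  0.4963743  -0.57248478]
```

View pics/over.png

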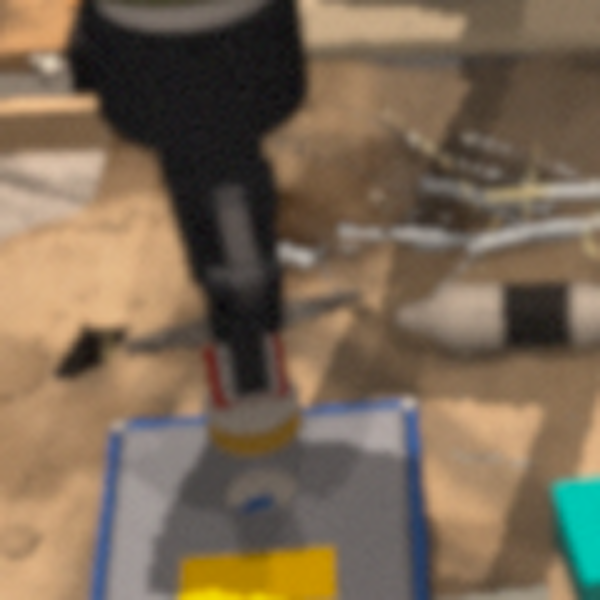

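The stud hangs centred above the hole: the washer is at about (255,435) and the hole at about (260,490) in the crop. Lowering to just above the plate.

```bash
python3 -m handwheel '[[-1,0,0,0.6,0,0,0],[-1,0,0,0.6,0,0,0],[-1,0,0,0.4,0,0,0],[-1,0,0,0.3,0,0,0],[-1,0,0,0.3,0,0,0],[-1,0,0,0.2,0,0,0],[-1,0,0,0.2,0,0,0],[-1,0,0,0.2,0,0,0],[-1,0,0,0,0,0,0],[-1,0,0,0,0,0,0]]'
python3 -m handwheel '[[-1,0,0,0.1,0,0,0],[-1,0,0,0.1,0,0,0],[-1,0,0,0,0,0,0],[-1,0,0,0,0,0,0]]'
```

```text
time: 11.07
tool_pos: [566.9, -68.3, 109.3]
tcp_rot: [-180.0, -0.0, 104.8]
ft_force: [0.3, 1.3, -1.1]
finger_gap: 9.0
grip_force: 59.3
time: 11.4
tool_pos: [566.9, -68.3, 107.2]
tcp_rot: [-180.0, -0.0, 104.8]
ft_force: [-0.3, -0.4, -1.1]
finger_gap: 8.5
grip_force: 59.3
```

```bash
python3 -m handwheel '[[-1,0,0,0.1,0,0,0],[-1,0,0,0.1,0,0,0],[-1,0,0,0,0,0,0],[-1,0,0,0,0,0,0]]';python3 -m handwheel '[[-1,0,0,0.1,0,0,0],[-1,0,0,0,0,0,0],[-1,0,0,0,0,0,0]]'; python3 -m handwheel '[[-1,0,0,0.1,0,0,0],[-1,0,0,0,0,0,0],[-1,0,0,0,0,0,0]]'
```

```text
time: 11.73
tool_pos: [566.8, -68.3, 105.2]
tcp_rot: [-180.0, -0.0, 104.8]
ft_force: [-0.6, -0.3, -1.7]
finger_gap: 8.6
grip_force: 59.3
time: 11.98
tool_pos: [567.0, -68.3, 104.3]
tcp_rot: [180.0, 0.0, 104.8]
ft_force: [0.5, 0.4, -0.6]
finger_gap: 8.7
grip_force: 59.3
time: 12.23
tool_pos: [567.0, -68.3, 103.5]
tcp_rot: [180.0, 0.0, 104.8]
ft_force: [-0.4, -0.4, 3.6]
finger_gap: 8.4
grip_force: 59.8
```

```bash
python3 -m handwheel '[[-1,0,0,0.1,0,0,0],[-1,0,0,0,0,0,0],[-1,0,0,0,0,0,0]]'; python3 -m handwheel '[[-1,0,0,0.1,0,0,0],[-1,0,0,0,0,0,0],[-1,0,0,0,0,0,0]]'
```

```text
time: 12.48
tool_pos: [567.0, -68.3, 102.5]
tcp_rot: [180.0, 0.0, 104.8]
ft_force: [-1.4, 0.3, 3.7]
finger_gap: 8.6
grip_force: 59.9
time: 12.73
tool_pos: [567.1, -68.3, 101.4]
tcp_rot: [180.0, 0.0, 104.8]
ft_force: [-1.1, 0.6, 4.0]
finger_gap: 8.9
grip_force: 60.0
```

The force plateaus at about 4 N over 2 mm, so the bar is in the slot and the washer spring is what resists. Pushing on.

```bash
python3 -m handwheel '[[-1,0,0,0.1,0,0,0],[-1,0,0,0.1,0,0,0],[-1,0,0,0.1,0,0,0],[-1,0,0,0.1,0,0,0],[-1,0,0,0,0,0,0],[-1,0,0,0,0,0,0]]'; python3 -m handwheel '[[-1,0,0,0.06,0,0,0],[-1,0,0,0,0,0,0],[-1,0,0,0,0,0,0]]'
```

```text
time: 13.23
tool_pos: [567.1, -68.3, 97.5]
tcp_rot: [180.0, 0.0, 104.8]
ft_force: [-1.7, 1.0, 5.9]
finger_gap: 8.7
grip_force: 60.3
time: 13.48
tool_pos: [567.1, -68.3, 97.0]
tcp_rot: [180.0, 0.0, 104.8]
ft_force: [-2.1, 0.5, 7.1]
finger_gap: 8.6
grip_force: 60.3
```

```bash
python3 -m handwheel '[[-1,0,0,0.04,0,0,0],[-1,0,0,0,0,0,0.06],[-1,0,0,0,0,0,0.06],[-1,0,0,0,0,0,0.06],[-1,0,0,0,0,0,0.06],[-1,0,0,0,0,0,0.06],[-1,0,0,0,0,0,0.06],[-1,0,0,0,0,0,0],[-1,0,0,0,0,0,0]]'; python3 -c "
from bench import *;s=sense();print(s['wrist_torque'],s['ft_force'])"
```

```text
time: 14.23
tool_pos: [567.7, -68.4, 97.0]
tcp_rot: [179.9, 0.0, 84.2]
ft_force: [-0.3, 1.0, 6.5]
finger_gap: 8.6
grip_force: 60.4
[ 0.03854224  0.1185792  -0.07825941] [-0.30473377  0.99279153  6.53182731]
```

```bash
python3 -m handwheel '[[-1,0,0,0,0,0,0.08],[-1,0,0,0,0,0,0.08],[-1,0,0,0,0,0,0.08],[-1,0,0,0,0,0,0.08],[-1,0,0,0,0,0,0.08],[-1,0,0,0,0,0,0.08],[-1,0,0,0,0,0,0.08],[-1,0,0,0,0,0,0.08],[-1,0,0,0,0,0,0.08],[-1,0,0,0,0,0,0.08],[-1,0,0,0,0,0,0],[-1,0,0,0,0,0,0]]'; python3 -c "
from bench import *;s=sense();print(s['wrist_torque'],s['ft_force'])"
python3 -m handwheel '[[-1,0,0,0,0,0,0.06],[-1,0,0,0,0,0,0.06],[-1,0,0,0,0,0,0.06],[-1,0,0,0,0,0,0.06],[-1,0,0,0,0,0,0],[-1,0,0,0,0,0,0]]'; python3 -c "
from bench import *;s=sense();print(s['wrist_torque'],s['ft_force'])"
```

```text
time: 15.23
tool_pos: [567.8, -68.5, 97.0]
tcp_rot: [179.9, -0.1, 38.3]
ft_force: [-0.4, -0.2, 7.0]
finger_gap: 8.2
grip_force: 60.4
[-0.02210733 -0.00585433 -0.08185094] [-0.37280195 -0.16841131  6.96325458]
time: 15.73
tool_pos: [567.8, -68.5, 97.1]
tcp_rot: [179.9, -0.1, 24.6]
ft_force: [0.2, 0.2, 6.9]
finger_gap: 9.0
grip_force: 60.4
[ 0.03084395  0.07314929 -0.07091596] [0.17562833 0.19424154 6.89028802]
```

```bash
for i in 1 ; do python3 -m handwheel '[[-1,0,0,0,0,0,0.05],[-1,0,0,0,0,0,0.05],[-1,0,0,0,0,0,0],[-1,0,0,0,0,0,0]]'; done; python3 -c "
from bench import *;s=sense();print(s['wrist_torque'])"
python3 -m handwheel '[[-1,0,0,0,0,0,0.05],[-1,0,0,0,0,0,0.05],[-1,0,0,0,0,0,0],[-1,0,0,0,0,0,0]]';  python3 -c "
from bench import *;s=sense();print(s['wrist_torque'])"
```

```text
time: 16.07
tool_pos: [567.8, -68.5, 97.0]
tcp_rot: [179.9, -0.1, 18.9]
ft_force: [-0.6, -0.2, 7.3]
finger_gap: 8.8
grip_force: 60.4
[-0.02217703  0.06246698 -0.05479622]
time: 16.4
tool_pos: [567.7, -68.5, 97.0]
tcp_rot: [180.0, -0.1, 13.1]
ft_force: [0.5, 0.3, 6.6]
finger_gap: 8.4
grip_force: 60.4
[-0.03806328  0.03954684 -0.02377144]
```

```bash
python3 -m handwheel '[[-1,0,0,0,0,0,0.03],[-1,0,0,0,0,0,0.03],[-1,0,0,0,0,0,0],[-1,0,0,0,0,0,0]]'; python3 -c "
from bench import *;s=sense();print(s['wrist_torque'])"
python3 -m handwheel '[[-1,0,0,0,0,0,0.03],[-1,0,0,0,0,0,0.03],[-1,0,0,0,0,0,0],[-1,0,0,0,0,0,0]]';  python3 -c "
from bench import *;s=sense();print(s['wrist_torque'])"
```

```text
time: 16.73
tool_pos: [567.8, -68.5, 97.1]
tcp_rot: [180.0, -0.1, 9.7]
ft_force: [-0.5, -0.7, 6.0]
finger_gap: 8.4
grip_force: 60.4
[-0.0782642   0.10018997  0.00567439]
time: 17.07
tool_pos: [567.7, -68.9, 97.0]
tcp_rot: [179.9, -0.1, 6.3]
ft_force: [-0.8, -1.0, 6.4]
finger_gap: 8.8
grip_force: 60.4
[-0.35157892  0.13274618  0.00660111]
```

```bash
python3 -m handwheel '[[-1,0,0,-0.1,0,0,0],[-1,0,0,0,0,0,0],[-1,0,0,0,0,0,0]]'; python3 -m handwheel '[[-1,0,0,-0.1,0,0,0],[-1,0,0,0,0,0,0],[-1,0,0,0,0,0,0]]'; python3 -c "
from bench import *;s=sense();print(s['wrist_torque'])"
```

```text
time: 17.32
tool_pos: [567.7, -68.9, 98.0]
tcp_rot: [179.9, -0.1, 6.3]
ft_force: [0.7, -1.8, 6.6]
finger_gap: 8.5
grip_force: 60.2
time: 17.57
tool_pos: [567.6, -68.8, 98.9]
tcp_rot: [179.9, -0.1, 6.3]
ft_force: [2.1, -2.8, 5.4]
finger_gap: 8.8
grip_force: 60.1
[-0.54172546 -0.21351227 -0.02411443]
```

```bash
python3 -m handwheel '[[-1,0,0,-0.1,0,0,0],[-1,0,0,0,0,0,0],[-1,0,0,0,0,0,0]]'; python3 -m handwheel '[[-1,0,0,-0.05,0,0,0],[-1,0,0,0,0,0,0],[-1,0,0,0,0,0,0]]'; python3 -m handwheel '[[-1,0,0,-0.05,0,0,0],[-1,0,0,0,0,0,0],[-1,0,0,0,0,0,0]]'; python3 -c "
from bench import *;s=sense();print(s['wrist_torque'])"
```

```text
time: 17.82
tool_pos: [567.6, -68.8, 99.8]
tcp_rot: [179.9, -0.1, 6.3]
ft_force: [2.5, -3.7, 4.5]
finger_gap: 8.8
grip_force: 60.1
time: 18.07
tool_pos: [567.5, -68.8, 100.1]
tcp_rot: [179.9, -0.1, 6.3]
ft_force: [3.8, -4.3, 4.7]
finger_gap: 8.6
grip_force: 59.9
time: 18.32
tool_pos: [567.5, -68.7, 100.3]
tcp_rot: [179.9, -0.1, 6.3]
ft_force: [4.4, -4.4, 2.2]
finger_gap: 8.8
grip_force: 59.5
[-0.9000554  -0.84788111  0.02726303]
```

The force falls off at TCP 100.3, where the origin is about 51 mm up: seated in the notch. Opening and backing straight up.

```bash
python3 -m handwheel '[[-0.6,0,0,0,0,0,0],[-0.4,0,0,0,0,0,0],[-0.2,0,0,0,0,0,0],[-0.2,0,0,0,0,0,0],[-0.2,0,0,0,0,0,0]]'; python3 -m handwheel '[[-0.2,0,0,-0.5,0,0,0],[-0.2,0,0,-1,0,0,0],[-0.2,0,0,-2,0,0,0],[-0.2,0,0,-3,0,0,0],[-0.2,0,0,-3,0,0,0],[-0.2,-3,0,-2,0,0,0],[-0.2,-3,0,0,0,0,0],[-0.2,-3,0,0,0,0,0],[-0.2,-3,0,0,0,0,0],[-0.2,0,0,0,0,0,0],[-0.2,0,0,0,0,0,0]]'
cat > d.py <<'E'
from h import *
for n in("scene","top"):
    s=snapshot(n)
    for q in("stud","wing","washer","cover"):print(n,q,[(round(d["conf"],2),np.round(d["location"],1)) for d in place_of(s,q)[:2]])
    save(s,"end_"+n+".png",(150,180,270,300) if n=="scene" else (300,130,420,250),5)
E
python3 d.py
```

```text
time: 18.73
tool_pos: [566.4, -68.0, 99.7]
tcp_rot: [-180.0, 0.1, 6.3]
ft_force: [-0.7, -0.7, 0.2]
finger_gap: 34.2
grip_force: 0.0
time: 19.65
tool_pos: [446.9, -81.6, 216.5]
tcp_rot: [180.0, -0.1, 6.2]
ft_force: [0.0, -0.9, 0.7]
finger_gap: 34.3
grip_force: 0.0
scene stud [(0.67, array([565.1, -69.1,  47.4]))]
scene wing [(0.55, array([564.1, -71.4,  93.4]))]
scene washer [(0.79, array([564.8, -67.6,  63. ]))]
scene cover [(0.6, array([587.8, -65.1,  60. ]))]
top stud [(0.64, array([580.6, 204.1,  -2.1])), (0.54, array([564.8, -69. ,  54.1]))]
top wing [(0.69, array([568.4, -69.6,  90.4]))]
top washer [(0.66, array([567.9, -66.1,  62. ]))]
top cover [(0.85, array([591.3, -67.9,  62.1]))]
```

View pics/end_scene.png

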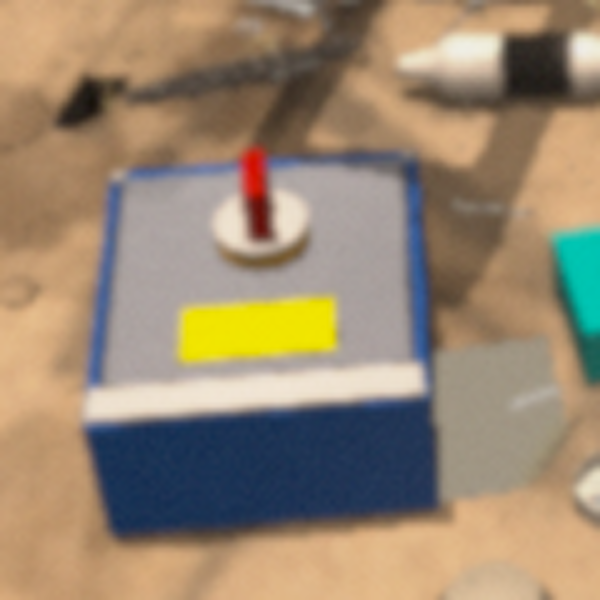

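The stud stands upright in the hole with its flange at (262,228) and wing up. The cover has not moved and the gripper is clear. The spring kept pushing up through the rise to the lock height and then stopped, so it's in the notch. Handing in.

```bash
python3 -c "
from bench import *;print(hand_in())"
```

```text
the job is handed in; nothing more can be done
None
```

I put the stud through the cover, turned it a quarter turn clockwise to its lock, let go, and handed the job in at about 20 s; the lock is judged from the spring force alone, and `hand_in()` gave no verdict.

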